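Fit the capstan drum

ROBOT

A 7-joint arm with a two-finger parallel gripper is mounted at the origin on the work surface. World frame = base frame: x ahead of the robot, y to its left, z up, the work surface at z = 0. Lengths are in m, angles in degrees, forces in N, time in s.
With the tool pointing down it reaches from about 0.425 to 0.95 m from the base axis. Payload 16.7 kg.
Tool frame: the origin (TCP) lies at the very end of the fingers, on their centre line; the grasp point (between the pads) lies 19 mm behind it; z points along the fingers, y is the line along which they close (so a half turn about z gives the same grasp; the last joint's range is limited). The gripper opens to 94 mm and grips with 3 to 60 N. Pads are 16 mm wide; open, the fingers measure 119 mm over their backs; the gripper's body (75 mm by 177 mm) begins 78 mm behind the grasp point.
Start: joints at [54.689, 24.414, 4.234, 92.017, -1.954, 63.644, -3.845], TCP at [0.304, -0.603, 0.205] pointing down, gripper open.
Joint ranges: [-163.25, 163.25], [-28.42, 122.38], [-70.27, 78.77], [12.13, 141.07], [-58.53, 238.53], [9.26, 117.41], [-156.51, 156.51]. Speed limits (degrees/s): [108.29, 108.29, 136.94, 136.94, 172.46, 172.46, 172.46].

INTERFACE

Orientations are given as [roll, pitch, yaw] about the fixed x, y, z axes, in that order (R = Rz(yaw) Ry(pitch) Rx(roll)).
In Python, from workcell import env, eyes, nets gives the robot as it stands.
- The arm moves only by the shell command python3 -m jog 'ROWS' [OPENING] [FORCE]. ROWS is JSON, a list of rows, each an object of numbers: "dx", "dy", "dz": the shift along the tool's x, y, z in units of 40 mm (1.0 is 40 mm); "twist": the turn about the tool's z in units of 6 degrees (1.0 is 6 degrees). In form: [{"dx": .., "dy": .., "dz": .., "twist": ..}, ...]. A call has exactly 10 rows; each row is the pose to reach, as a shift and turn from the pose commanded when the call began, along the tool's axes at that moment; what a row does not reach only later rows make up. A row lasts 1/10 s, in which the tool goes at most 50 mm and 8.59 degrees, less where a joint would pass 70% of its speed; a pose out of reach is approached as far as the arm can. A call with a gripper value outside its range is refused whole. OPENING is the opening, from -1 (shut) to 1 (fully open), set as the call begins (- or left out, the last holds). The fingers move at their own pace and stop on an object; FORCE is the grip in N (left out, the last holds). Time passes only in rows, so rows that repeat a pose let the fingers close, or fill a call up. It gives the time, the measured TCP pose, the force, the opening and the grip force at its end, in the units of the state.
- env.get_state(): the state, without advancing time (a new reading comes with each control period).
- eyes.grab_frame(name): name is "scene" or "top" or "wrist"; returns the picture (420x560x3 uint8, red, green, blue); there is no depth.
- eyes.calibration(name): a dict with "fovy" (degrees; the focal length in pixels is half the picture's height over the tangent of half this angle, whatever the lens; pixels are square), "cx", "cy" (the principal point, pixels), "k1" (the pictures are not rectified: a ray, as slopes to the right and down, at radius r is drawn at 1 + k1 r^2 times it, then the intrinsics apply), "eye" and "attitude" of the camera in the world. Camera axes: x right, y down, z forward; pixel columns grow to the right and rows downward; lengths in m; the calibration is good to about 2 mm. A picture is of the moment at which its call begins: read the wrist's pose just before it. calibration takes no time and is no camera call; for the wrist camera it gives the pose at the moment of the call.
- env.finish_job(): hands the job in; it is judged then, once.
Trained networks look in the newest picture that a camera, given by its name, has taken for a name from the list of things; names that differ only in an ending like _2 or _b are one class to them, and where a whole thing is asked for, a point or a joint stands for the part that bears it (a point fixed in the world has none). Each returns a list of dicts, best first, with "conf" (0 to 1); they miss things now and then, are a little off and sometimes report something else, mostly with a low value. They report only what shows in the picture. A call takes as long as a camera call.
- nets.boxes_of(camera, target): "position" ([column, row] in pixels, amid what is visible of it).
The state is a dict: "time": time; "joints": joint angles; "qd": joint speeds; "effort": joint torques, N m; "ee_pos": TCP position; "orientation": TCP orientation; "force": force on the tool from outside, world axes, zero at the start; "moment": the same for the moment, N m; "finger_gap": opening from 0.0 (shut) to 1.0 (fully open); "finger_force": force on a finger pad.
Only numpy, scipy, OpenCV 4.12 (cv2) and the standard library are available. Lean on these libraries where they do the work, as an engineer would, in place of code of your own. Each camera call takes 0.05 s, during which the arm holds its last target. There are 200 camera calls.

TASK

Lock the rope-capstan drive into its service stand: swing the yellow keeper bar shut until it snaps past its catch. Then fit the aluminium drum foot-down on the drive's splined shaft, turning it until the splines mesh, and push it right down to the shoulder against the spring of the red clutch plate. Finish with the drum still in the gripper, pressed fully home (your mate is about to put the nut on), and leave the other things on the bench where they are.

Things in the scene. Friction and masses are not known exactly. Their poses are not given: they have to be found in the camera images.
- stand: service stand fixed to the bench, timber frame 240 (x) x 220 (y) x 75 mm high carrying the capstan drive. Origin: centre of its underside; z up. Steel stops hold the drive's flange with 1.5 mm play; a dark steel lip on the -y side reaches over the flange, to 93 mm above the bench. The keeper bar belongs along the +y side
- keeper (a joint): angle of the yellow keeper bar about its upright hinge, rad: 0 = shut against its stop, along the stand's +y side over the flange's edge (the bar then points along the stand's +x); grows as the knob swings out towards +y (anticlockwise from above), to 1.3. Bar 22 mm wide, 10 mm thick, underside 87 mm above the bench, end 262 mm from the hinge. Stays where it is left
- catch (a point): top of the sprung brass ball of the keeper's catch, 220 mm from the hinge. Near shut, a nose under the bar rides over it: meets it at about 0.08 rad, crosses its top at 0.041 and drops in behind; this takes a push of about 12 N at the knob. Snapped shut the keeper reads under 0.02
- keeper_hinge (a point): point on the hinge axis of the keeper bar, at the grip height of its knob (123 mm above the bench)
- keeper_knob (a point): on the axis of the keeper's upright black knob, a cylinder of 22 mm diameter standing 40 mm over the bar (97 to 137 mm above the bench); this point is its grip height, 123 mm above the bench, 250 mm from the hinge axis. Pinch or push it from above
- drive: capstan drive, loose in the stand, 5.5 kg: white flange 190 (x) x 170 (y) x 10 mm, gearbox hanging inside the frame, clutch housing and upright shaft on top. Origin: centre of the flange's underside, 75 mm above the bench; z up along the shaft. The shaft does not turn in the drive. Six straight splines 8.6 mm wide, one centred on the drive's +x axis, the others every 60 deg
- shaft_end (a point): top of the shaft, a brass threaded end of 19 mm diameter, 55 mm above the shoulder (point seat). It runs down to 46 mm above the shoulder, then a taper to the core's 28 mm diameter at 40 mm; from there to the shoulder the shaft is splined, 35.2 mm across the splines
- seat (a point): centre of the shaft's shoulder (42 mm diameter), 36 mm above the drive's origin, 111 mm above the bench, axes as the drive's. The drum's underside is at this level when fully home
- clutch (a joint): how far the red clutch plate (ring, 48 to 92 mm diameter) is pressed down, m: 0 = up, its top face 8 mm above the shoulder; 0.008 = level with the shoulder. It starts to yield at about 14 N and takes about 18 N at the shoulder, the weight of the drum (about 8 N) included, so the drum alone does not press it down; it springs back up when let go
- drum: aluminium capstan drum, 80 mm high, 0.8 kg (give or take 15 percent), standing on its foot. Origin: centre of its underside, z up along the bore. Foot flange 100 mm diameter, waist 55 mm, rim 64 mm. The lowest 46 mm of the through bore have six spline grooves, one centred on the drum's +x axis, the others every 60 deg (30.4 mm across the teeth between); above is a 46 mm wide nut recess
- drum_rim (a point): on the drum's axis at mid-height of its straight top rim (64 mm diameter, 58 to 80 mm above the underside): the place to grip, 69 mm above the underside. The drum meshes when its x axis lies a multiple of 60 deg from the drive's, within 3.5 deg; radial play 1.2 mm. Unmeshed it rests on the spline ends, 40 mm above home; meshed, on the clutch plate, 8 mm above home
- grease_tin: blue tin of 76 mm diameter, 55 mm high, origin at the centre of its underside: leave alone
- nut: brass hex nut 47 mm wide, 18 mm high, origin at the centre of its underside: leave alone
- spanner: steel spanner 200 mm long lying along its x axis: leave alone
- net_float: orange net float 100 mm diameter, 90 mm high, origin at the centre of its underside: leave alone

How it is judged (in metres and radians):
On the way, in this order (a step that is already met when the one before it is completed fails the run):
1. the keeper bar is snapped shut (value of joint keeper below 0.02 rad), for 0.2 s.
2. the drum's splines have entered those of the shaft (z of drum in the frame of seat below 0.03 m and horizontal distance between drum and seat below 0.004 m), for 0.1 s.
At the end, for the whole second after the job is handed in: Keeper under 0.02 rad, drive down in the stand; drum's underside within 2 mm of the shoulder, within 3 mm of its axis, 0.06 rad of upright, at rest, bearing on the drive and its clutch plate (down over 6 mm) with over 15 N, fingers still on it (value of joint keeper below 0.02 rad and z of drive in the frame of stand below 0.078 m and z of drum in the frame of seat below 0.002 m and horizontal distance between drum and seat below 0.003 m and angle between the z axis of drum and the z axis of seat, either way round below 0.06 rad and value of joint clutch above 0.006 m and contact force between drum and drive above 15 N and contact force between the fingers and drum above 5 N and linear speed of drum below 0.02 m/s); the arm keeps its last pose, push and grip.
It fails at once if the grease tin is disturbed (distance of grease_tin from where it was at the start of the episode above 0.03 m).
It fails at once if the nut is disturbed (distance of nut from where it was at the start of the episode above 0.03 m).
It fails at once if the spanner is disturbed (distance of spanner from where it was at the start of the episode above 0.03 m).
It fails at once if the net float is disturbed (distance of net_float from where it was at the start of the episode above 0.03 m).
It also fails if it takes over 61 s, if anything falls off the work surface, if the arm or the gripper's body presses on something with over 40 N, if the wrist force passes 120 N, or if a joint passes its speed limit or range.

## Working session

There is one attempt and no reset: what is moved stays moved. The work goes in short steps, Python scripts to look and compute and a shell command to move; the robot and the scene stay as the last step left them, time stands still between calls to the robot, and variables do not carry over. Pictures are saved under pics/ and viewed, at most 10 in all, crops included, and the job is handed in when it is done.

```bash
mkdir -p pics
cat > h.py <<'E'
import numpy as np, cv2
from scipy.spatial.transform import Rotation as R
from workcell import env, eyes, nets
def rot(a):
    a=np.array(a,float)
    if a.shape==(3,3): return a
    if a.size==4: return R.from_quat(a).as_matrix()
    return R.from_euler('xyz',a,degrees=True).as_matrix()
def K(c):
    f=210/np.tan(np.radians(c['fovy'])/2); return f
def px2w(c,p,z):
    f=K(c); d=np.array([(p[0]-c['cx'])/f,(p[1]-c['cy'])/f]); u=d.copy()
    for _ in range(30): u=d/(1+c['k1']*(u@u))
    r=rot(c['attitude'])@np.array([u[0],u[1],1]); e=np.array(c['eye'])
    return e+r*(z-e[2])/r[2]
def w2px(c,P):
    q=rot(c['attitude']).T@(np.array(P)-np.array(c['eye'])); u=q[:2]/q[2]
    u=u*(1+c['k1']*(u@u)); return u*K(c)+[c['cx'],c['cy']]
def save(im,n): cv2.imwrite('pics/'+n,im[:,:,::-1])
E
python3 - <<'E'
from h import *
Z=dict(drum_rim=.069,drum=.04,keeper_knob=.123,keeper_hinge=.123,shaft_end=.166,seat=.111,catch=.087,drive=.08,stand=.04,grease_tin=.03,nut=.009,spanner=.005,net_float=.045)
s=env.get_state(); print(s)
for n in('top','scene'):
    im=eyes.grab_frame(n); c=eyes.calibration(n); print(n,c); save(im,n+'0.png')
    for t,z in Z.items():
        for b in nets.boxes_of(n,t)[:2]: print(t,np.round(b['position'],1),round(b['conf'],2),np.round(px2w(c,b['position'],z),4)[:2])
E
```

```text
{'time': 0.0, 'joints': array([54.68793499, 24.44993683,  4.23187956, 92.05110844, -1.95453039,
       63.64350845, -3.84407697]), 'qd': array([ 0.00199857, -0.00157195,  0.00399604, -0.01758156, -0.01887751,
       -0.06170454, -0.04982941]), 'effort': array([ 6.54947671e-04, -9.35808492e+01,  3.66762489e+00, -4.54198623e+01,
       -4.88210167e-02,  1.98784325e-02,  1.92157654e-04]), 'ee_pos': array([ 0.30355569, -0.60241076,  0.20478129]), 'orientation': array([-1.79927791e+02,  4.90801761e-03,  2.67442076e+01]), 'force': array([ 0.42538225, -0.02880738, -0.47240786]), 'moment': array([0.00641922, 0.00836716, 0.02656113]), 'finger_force': 0.0, 'finger_gap': 0.9971991592142836}
top {'fovy': 52.750977815590176, 'cx': 282.84692181136194, 'cy': 205.55902202672027, 'k1': -0.011958991311518863, 'eye': array([ 0.47763411, -0.03591964,  1.08632676]), 'attitude': array([-173.83566667,   -1.60159755,  -90.12157308])}
drum_rim [126.8 261.4] 0.59 [0.4544 0.3046]
keeper_knob [293.2 249.8] 0.8 [ 0.4809 -0.0863]
keeper_knob [204.5 298.9] 0.63 [0.3725 0.1119]
keeper_hinge [310.5 239.6] 0.89 [ 0.5
[... 794 characters left out ...]
 175. ] 0.7 [0.4926 0.2814]
drum_rim [203.6 232.5] 0.31 [ 0.4877 -0.2242]
drum [367.9 172.6] 0.63 [0.4641 0.3191]
keeper_knob [259.5 215. ] 0.82 [ 0.5416 -0.0859]
keeper_hinge [219.1 256.1] 0.57 [ 0.6156 -0.2235]
shaft_end [205.5 230.3] 0.95 [ 0.564  -0.2323]
seat [203.6 226.9] 0.92 [ 0.5054 -0.2243]
catch [223.  255.9] 0.85 [ 0.5933 -0.209 ]
drive [204.  232.6] 0.62 [ 0.4976 -0.225 ]
stand [218.9 256.8] 0.65 [ 0.5576 -0.2116]
stand [300.7 176.7] 0.44 [0.3872 0.1219]
grease_tin [383.4 208.9] 0.74 [0.6043 0.2771]
grease_tin [216.7 256.2] 0.67 [ 0.5461 -0.2145]
spanner [363.3 286.4] 0.79 [0.7824 0.0885]
net_float [155.5 322.3] 0.71 [ 0.6679 -0.4075]
net_float [382.8 209.1] 0.41 [0.614  0.2641]
```

View pics/top0.png

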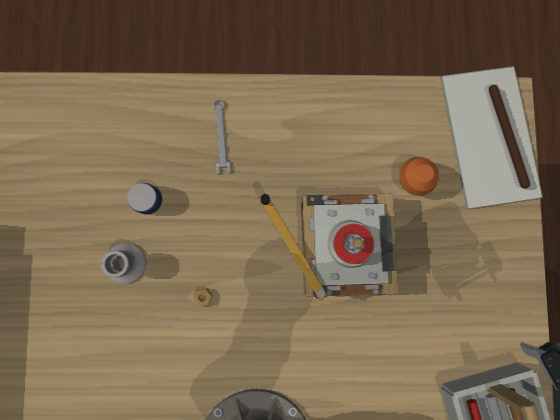

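View pics/scene0.png

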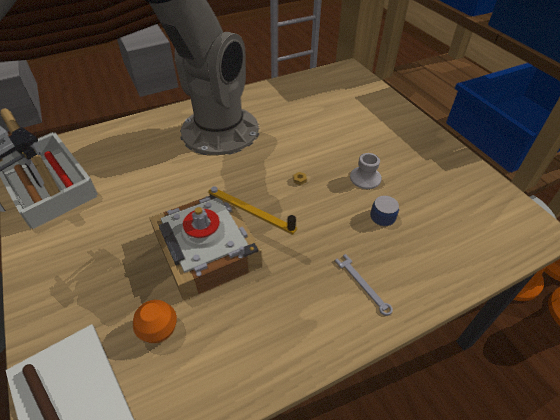

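The top view shows the keeper knob at (265,199), hinge at (321,294), shaft at (354,243) and drum rim at (118,261). The stand is nearly axis-aligned and the bar is open about 0.55 rad.

Run:
```python
from h import *
im=cv2.imread('pics/top0.png'); c=eyes.calibration('top')
k=px2w(c,(265,199),.137); h=px2w(c,(321,294),.11); print('knob',k,'hinge',h,np.linalg.norm((k-h)[:2]),np.degrees(np.arctan2(*(k-h)[[1,0]])))
print('shaft',px2w(c,(356,243),.166),'rim',px2w(c,(118,262),.08))
for p in((303,195),(395,194),(398,295),(303,297)): print('stand corner',px2w(c,p,.075))
hsv=cv2.cvtColor(im,cv2.COLOR_BGR2HSV)
w=cv2.inRange(hsv,(0,0,150),(180,60,255)); w[:185]=0;w[305:]=0;w[:,:300]=0;w[:,400:]=0
ys,xs=np.nonzero(w); P=np.array([px2w(c,p,.085)[:2] for p in zip(xs,ys)],np.float32); print('flange',cv2.minAreaRect(P))
r=cv2.inRange(hsv,(0,150,100),(6,255,255))|cv2.inRange(hsv,(174,150,100),(180,255,255)); r[:185]=0;r[305:]=0;r[:,:300]=0;r[:,400:]=0
ys,xs=np.nonzero(r); P=np.array([px2w(c,p,.119)[:2] for p in zip(xs,ys)],np.float32); print('clutch',cv2.fitEllipse(cv2.convexHull(P)))
a=cv2.resize(im[185:305,290:410],(600,600),interpolation=2); cv2.imwrite('pics/c1.png',a)
s=env.get_state(); print(eyes.calibration('wrist'))
```

```text
knob [ 0.59500135 -0.02242118  0.137     ] hinge [ 0.38072094 -0.14986613  0.11      ] 0.24931568592396805 30.74239871039192
shaft [ 0.49516223 -0.2210372   0.166     ] rim [0.45331706 0.32131463 0.08      ]
stand corner [ 0.61251205 -0.11312493  0.075     ]
stand corner [ 0.61534332 -0.33714953  0.075     ]
stand corner [ 0.37385605 -0.33703036  0.075     ]
stand corner [ 0.37051942 -0.11139887  0.075     ]
flange ((0.520841658115387, -0.22239559888839722), (0.13641683757305145, 0.167119100689888), 1.3304798603057861)
clutch ((0.4952038824558258, -0.22440825402736664), (0.08912660926580429, 0.08972762525081635), 66.43474578857422)
{'fovy': 61.92434784611687, 'cx': 281.2833995694614, 'cy': 211.370002160282, 'k1': -0.09169294017823915, 'eye': array([ 0.36766755, -0.57148122,  0.38273521]), 'attitude': array([ 1.65862425e+02, -3.95625049e-03, -6.32863175e+01])}
```

View pics/c1.png

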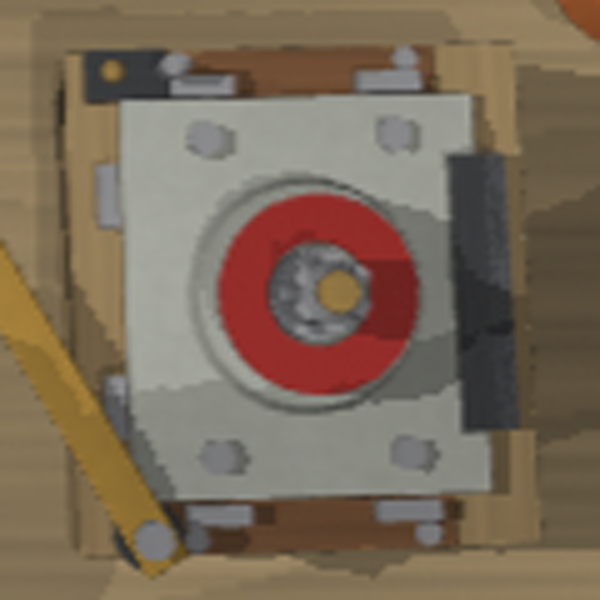

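```bash
python3 -m jog '[{"dx":0.2,"dy":-0.2,"dz":-0.8,"twist":0},{"dx":0.8,"dy":-0.7,"dz":-1.5,"twist":0},{"dx":1.5,"dy":-1.3,"dz":-1.5,"twist":0},{"dx":2.3,"dy":-1.9,"dz":-1.5,"twist":0},{"dx":3.0,"dy":-2.5,"dz":-1.5,"twist":0},{"dx":3.7,"dy":-3.1,"dz":-1.5,"twist":0},{"dx":4.4,"dy":-3.7,"dz":-1.5,"twist":0},{"dx":5.1,"dy":-4.3,"dz":-1.5,"twist":0},{"dx":5.8,"dy":-4.9,"dz":-1.5,"twist":0},{"dx":6.5,"dy":-5.4,"dz":-1.5,"twist":0}]' -1 20
python3 -m jog '[{"dx":0.7,"dy":-0.6,"dz":0},{"dx":1.4,"dy":-1.2,"dz":0},{"dx":2.1,"dy":-1.8,"dz":0},{"dx":2.8,"dy":-2.4,"dz":0},{"dx":3.5,"dy":-3.0,"dz":0},{"dx":4.2,"dy":-3.6,"dz":0},{"dx":4.9,"dy":-4.2,"dz":0},{"dx":5.6,"dy":-4.8,"dz":0},{"dx":6.2,"dy":-5.2,"dz":0},{"dx":6.5,"dy":-5.4,"dz":0}]'
python3 - <<'E'
from h import *
print(env.get_state()['force'])
im=eyes.grab_frame('wrist'); c=eyes.calibration('wrist'); save(im,'w1.png')
for t,z in dict(keeper_knob=.123,catch=.087).items():
    for b in nets.boxes_of('wrist',t)[:2]: print(t,b,px2w(c,b['position'],z))
ct=eyes.calibration('top'); print(px2w(ct,(312.6,199.4),.087))
E
```

```text
time: 2.4
ee_pos: [0.439, -0.2913, 0.2658]
orientation: [180.0, -0.0, 26.8]
force: [0.7, 0.9, -0.3]
finger_gap: 0.185
finger_force: 0.0
[ 0.7462531   0.86637885 -0.3445399 ]
keeper_knob {'position': [245.7, 106.3], 'conf': 0.62} [ 0.50526769 -0.21946276  0.123     ]
keeper_knob {'position': [123.6, 100.0], 'conf': 0.59} [ 0.46167537 -0.11801704  0.123     ]
catch {'position': [317.0, 146.0], 'conf': 0.96} [ 0.50291733 -0.29634768  0.087     ]
[ 0.60037458 -0.13504973  0.087     ]schema error: expected keys dx, dy, dz, twist
```

View pics/w1.png

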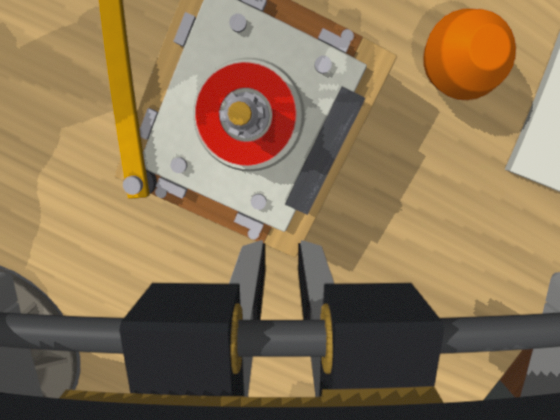

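The wrist view shows the hinge at (132,185) and the shaft at (240,112), consistent with the top view. The second move was refused because rows lacked a twist key, so I'm resending it.

```bash
python3 -m jog '[{"dx":0.7,"dy":-0.6,"dz":0,"twist":0},{"dx":1.4,"dy":-1.2,"dz":0,"twist":0},{"dx":2.1,"dy":-1.8,"dz":0,"twist":0},{"dx":2.8,"dy":-2.4,"dz":0,"twist":0},{"dx":3.5,"dy":-3.0,"dz":0,"twist":0},{"dx":4.2,"dy":-3.6,"dz":0,"twist":0},{"dx":4.9,"dy":-4.2,"dz":0,"twist":0},{"dx":5.6,"dy":-4.8,"dz":0,"twist":0},{"dx":6.2,"dy":-5.2,"dz":0,"twist":0},{"dx":6.5,"dy":-5.4,"dz":0,"twist":0}]'
python3 - <<'E'
from h import *
s=env.get_state();print(s['ee_pos'],s['orientation'])
im=eyes.grab_frame('wrist'); c=eyes.calibration('wrist'); save(im,'w2.png')
for t,z in dict(keeper_knob=.123,catch=.087).items():
    for b in nets.boxes_of('wrist',t)[:2]: print(t,b,px2w(c,b['position'],z))
E
```

```text
time: 3.55
ee_pos: [0.5746, 0.0184, 0.2654]
orientation: [-180.0, -0.0, 26.8]
force: [0.0, -0.2, -0.9]
finger_gap: 0.007
finger_force: 0.0
[0.57457049 0.01841336 0.26536192] [-1.79974422e+02 -1.24690216e-02  2.68120087e+01]
keeper_knob {'position': [330.5, 230.6], 'conf': 0.79} [ 0.57139574 -0.03587144  0.123     ]
catch {'position': [400.7, 253.2], 'conf': 0.97} [ 0.57585295 -0.12715632  0.087     ]
```

Run:
```python
from h import *
c=eyes.calibration('wrist'); s=env.get_state(); print(c['eye'],c['attitude'],'tcp px',w2px(c,s['ee_pos']))
for P in((.595,-.022,.137),(.6,-.135,.087),(.495,-.222,.166)): print(w2px(c,P))
cs=eyes.calibration('scene')
for P in((.595,-.022,.137),(.571,-.036,.137),(.495,-.222,.166),(.381,-.15,.11)): print('scene',w2px(cs,P))
```

```text
[0.63781858 0.04756077 0.44238995] [ 1.65824364e+02 -1.61664875e-04 -6.32915144e+01] tcp px [279.82637954 258.83095604]
[329.14759987 203.12238679]
[416.40465207 234.74836679]
[459.47667608 386.40019943]
scene [291.7512545  217.08620552]
scene [282.32635745 212.5067523 ]
scene [199.94219798 209.12494599]
scene [214.11894095 186.82624412]
```

View pics/w2.png

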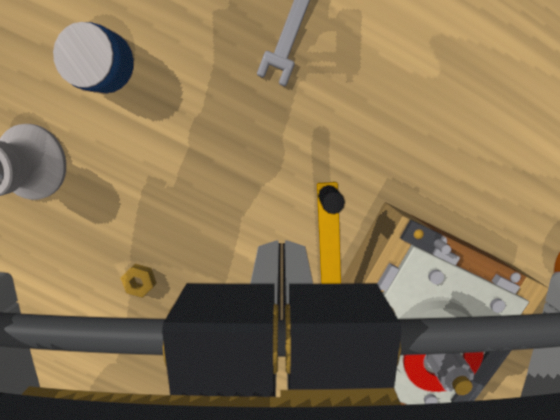

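The top-view estimates reproject onto the wrist image: knob at (333,200), catch ball at (418,234). So I'm descending beside the knob and sweeping the bar towards shut.

```bash
python3 -m jog '[{"dx":0,"dy":0,"dz":0.4,"twist":0},{"dx":0,"dy":0,"dz":0.9,"twist":0},{"dx":0,"dy":0,"dz":1.4,"twist":0},{"dx":0,"dy":0,"dz":1.9,"twist":0},{"dx":0,"dy":0,"dz":2.4,"twist":0},{"dx":0,"dy":0,"dz":2.9,"twist":0},{"dx":0,"dy":0,"dz":3.4,"twist":0},{"dx":0,"dy":0,"dz":3.7,"twist":0},{"dx":0,"dy":0,"dz":3.9,"twist":0},{"dx":0,"dy":0,"dz":3.9,"twist":0}]'
python3 -m jog '[{"dx":0,"dy":0.25,"dz":0,"twist":0},{"dx":-0.03,"dy":0.55,"dz":0,"twist":0},{"dx":-0.02,"dy":0.9,"dz":0,"twist":0.4},{"dx":0,"dy":1.3,"dz":0,"twist":0.8},{"dx":0.03,"dy":1.7,"dz":0,"twist":1.3},{"dx":0.03,"dy":2.1,"dz":0,"twist":1.8},{"dx":0,"dy":2.4,"dz":0,"twist":2.2},{"dx":-0.05,"dy":2.7,"dz":0,"twist":2.6},{"dx":-0.1,"dy":2.95,"dz":0,"twist":3.0},{"dx":-0.14,"dy":3.14,"dz":0,"twist":3.3}]'
python3 - <<'E'
from h import *
save(eyes.grab_frame('top'),'t2.png'); im=cv2.imread('pics/t2.png'); s=env.get_state(); print(s['ee_pos'],s['force'],s['orientation'])
hsv=cv2.cvtColor(im,cv2.COLOR_BGR2HSV); c=eyes.calibration('top')
y=cv2.inRange(hsv,(20,180,60),(30,255,255)); y[:150]=0;y[305:]=0;y[:,:250]=0;y[:,:]*=1
ys,xs=np.nonzero(y); P=np.array([px2w(c,p,.097)[:2] for p in zip(xs,ys)],np.float32);print(len(P),cv2.fitLine(P,cv2.DIST_HUBER,0,.01,.01).ravel(),P.min(0),P.max(0))
E
```

```text
time: 4.7
ee_pos: [0.5733, 0.0162, 0.1089]
orientation: [-180.0, 0.1, 26.7]
force: [0.2, -0.1, -0.1]
finger_gap: 0.004
finger_force: 0.0
time: 5.7
ee_pos: [0.6253, -0.0985, 0.1094]
orientation: [-180.0, 0.0, 6.7]
force: [-0.1, 1.2, 0.5]
finger_gap: 0.01
finger_force: 0.3
[ 0.62542645 -0.09978459  0.10944077] [ 0.1233044  -1.84660454 -0.41493395] [1.79967867e+02 9.53345165e-03 6.60179135e+00]Traceback (most recent call last):
  File "<stdin>", line 5, in <module>
cv2.error: OpenCV(4.12.0) /io/opencv/modules/imgproc/src/linefit.cpp:618: error: (-215:Assertion failed) npoints2 >= 0 || npoints3 >= 0 in function 'fitLine'
```

```bash
python3 -m jog '[{"dx":0.01,"dy":0.1,"dz":0,"twist":0.2},{"dx":0.02,"dy":0.2,"dz":0,"twist":0.35},{"dx":0.03,"dy":0.3,"dz":0,"twist":0.5},{"dx":0.04,"dy":0.4,"dz":0,"twist":0.65},{"dx":0.05,"dy":0.48,"dz":0,"twist":0.8},{"dx":0.05,"dy":0.56,"dz":0,"twist":0.9},{"dx":0.05,"dy":0.64,"dz":0,"twist":1.0},{"dx":0.05,"dy":0.7,"dz":0,"twist":1.0},{"dx":0.05,"dy":0.72,"dz":0,"twist":1.0},{"dx":0.05,"dy":0.72,"dz":0,"twist":1.0}]'
python3 - <<'E'
from h import *
save(eyes.grab_frame('top'),'t3.png'); im=cv2.imread('pics/t3.png'); s=env.get_state(); print(s['ee_pos'],s['force'],s['orientation'])
cv2.imwrite('pics/c3.png',cv2.resize(im[165:315,270:420],(600,600),interpolation=2))
E
```

```text
time: 6.75
ee_pos: [0.6304, -0.1218, 0.1095]
orientation: [-179.8, 0.1, 1.1]
force: [-5.6, 19.3, 5.2]
finger_gap: 0.004
finger_force: 9.7
[ 0.63038133 -0.12179     0.10949151] [-5.35088748 19.07940538  5.77729473] [-1.79758111e+02  6.80250014e-02  1.08973334e+00]
```

View pics/c3.png

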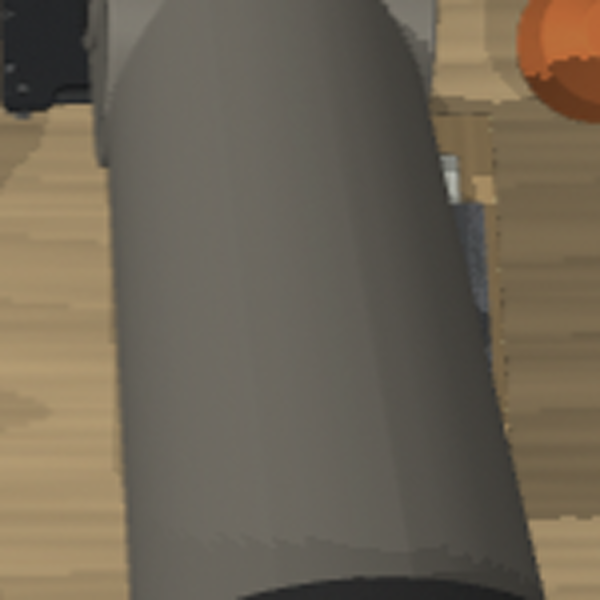

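```bash
python3 -m jog '[{"dx":0,"dy":0.02,"dz":0,"twist":0},{"dx":0,"dy":0.04,"dz":0,"twist":0},{"dx":0,"dy":0.06,"dz":0,"twist":0},{"dx":0,"dy":0.08,"dz":0,"twist":0},{"dx":0,"dy":0.1,"dz":0,"twist":0},{"dx":0,"dy":0.1,"dz":0,"twist":0},{"dx":0,"dy":0.1,"dz":0,"twist":0},{"dx":0,"dy":0.1,"dz":0,"twist":0},{"dx":0,"dy":0.1,"dz":0,"twist":0},{"dx":0,"dy":0.1,"dz":0,"twist":0}]'
```

```text
time: 7.8
ee_pos: [0.6304, -0.1221, 0.1095]
orientation: [-179.6, 0.1, 1.2]
force: [-8.9, 34.2, 8.5]
finger_gap: 0.005
finger_force: 17.2
```

```bash
python3 -m jog '[{"dx":0,"dy":-0.6,"dz":0,"twist":0},{"dx":0,"dy":-1.2,"dz":-0.5,"twist":0},{"dx":0,"dy":-1.6,"dz":-1.3,"twist":0},{"dx":-0.2,"dy":-2.0,"dz":-2.0,"twist":0},{"dx":-0.6,"dy":-2.5,"dz":-2.7,"twist":0},{"dx":-1.0,"dy":-3.1,"dz":-3.3,"twist":0},{"dx":-1.5,"dy":-3.8,"dz":-3.6,"twist":0},{"dx":-2.0,"dy":-4.5,"dz":-3.6,"twist":0},{"dx":-2.5,"dy":-5.2,"dz":-3.6,"twist":0},{"dx":-3.0,"dy":-5.9,"dz":-3.6,"twist":0}]' 1
python3 -m jog '[{"dx":-0.4,"dy":-0.7,"dz":0,"twist":0},{"dx":-0.8,"dy":-1.4,"dz":0,"twist":0},{"dx":-1.2,"dy":-2.1,"dz":0,"twist":0},{"dx":-1.6,"dy":-2.8,"dz":0,"twist":0},{"dx":-2.0,"dy":-3.5,"dz":0,"twist":0},{"dx":-2.4,"dy":-4.2,"dz":0,"twist":0},{"dx":-2.7,"dy":-4.8,"dz":0,"twist":0},{"dx":-2.8,"dy":-5.2,"dz":0,"twist":0},{"dx":-2.8,"dy":-5.4,"dz":0,"twist":0},{"dx":-2.8,"dy":-5.4,"dz":0,"twist":0}]'
python3 - <<'E'
from h import *
t=eyes.grab_frame('top')[:,:,::-1]; c=eyes.calibration('wrist'); w=eyes.grab_frame('wrist')[:,:,::-1]; s=env.get_state(); print(s['ee_pos'],s['orientation'],c)
cv2.imwrite('pics/t4.png',t);cv2.imwrite('pics/w4.png',w)
d=w2px(c,(.453,.321,.08)); print('drum px',d); 
x,y=int(np.clip(d[0]-70,0,420)),int(np.clip(d[1]-70,0,280))
print(x,y)
a=cv2.resize(t[175:315,280:420],(400,400),interpolation=2); b=cv2.resize(w[y:y+140,x:x+140],(400,400),interpolation=2)
cv2.imwrite('pics/c4.png',np.hstack([a,b]))
E
```

```text
time: 8.8
ee_pos: [0.5062, 0.1047, 0.2539]
orientation: [180.0, -0.1, 0.9]
force: [0.4, 1.0, -0.0]
finger_gap: 0.822
finger_force: 0.0
time: 9.8
ee_pos: [0.3916, 0.3186, 0.2535]
orientation: [-180.0, -0.0, 1.0]
force: [1.1, -0.7, -0.6]
finger_gap: 1.002
finger_force: 0.0
[0.39192699 0.31727593 0.2533945 ] [1.79984823e+02 4.84024362e-03 8.87341380e-01] {'fovy': 61.92434784611687, 'cx': 281.2833995694614, 'cy': 211.370002160282, 'k1': -0.09169294017823915, 'eye': array([0.46328676, 0.31851322, 0.43069276]), 'attitude': array([ 1.65867202e+02, -3.61898204e-02, -8.91008308e+01])}
drum px [278.36478196 134.38008056]
208 64
```

View pics/c4.png

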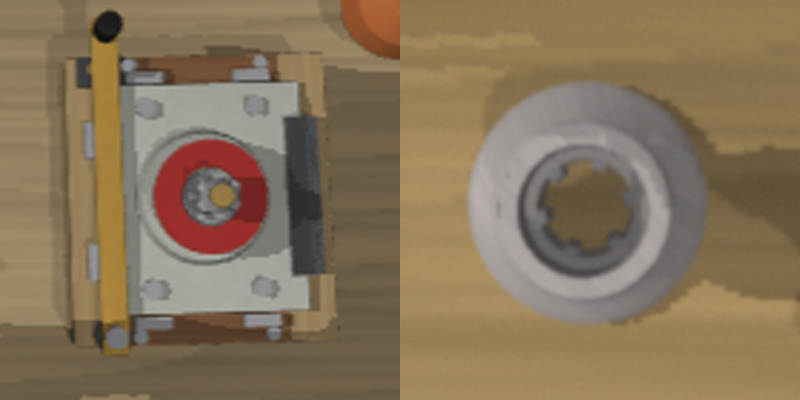

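The keeper lies shut alongside the flange, and the drum's rim, bore and teeth are clearly visible. I'm fitting circles and spline phases.

```bash
cat > fit.py <<'E'
from h import *
from scipy.optimize import minimize
from scipy.ndimage import map_coordinates
A=np.radians(np.arange(0,360,1.5))
def wrist_at(pos,yaw):
    c=eyes.calibration('wrist'); s=env.get_state(); Rt=rot(s['orientation']); N=rot([180,0,yaw])
    c=dict(c); c['eye']=N@Rt.T@(np.array(c['eye'])-s['ee_pos'])+np.array(pos); c['attitude']=N@Rt.T@rot(c['attitude']); return c
def samp(im,c,x,y,r,z,ch):
    uv=np.array([w2px(c,(x+r*np.cos(a),y+r*np.sin(a),z)) for a in A])
    return map_coordinates(ch,[uv[:,1],uv[:,0]],order=1)
def centre(im,c,x0,circles,ch):
    ch=cv2.GaussianBlur(ch.astype(np.float32),(0,0),1)
    def f(p): return -sum(np.clip(np.abs(samp(im,c,*p,r+.0015,z,ch)-samp(im,c,*p,r-.0015,z,ch)),0,40).mean() for r,z in circles)
    g=[(f((x0[0]+i*.002,x0[1]+j*.002)),x0[0]+i*.002,x0[1]+j*.002) for i in range(-5,6) for j in range(-5,6)]
    b=min(g); o=minimize(f,b[1:],method='Nelder-Mead',options=dict(initial_simplex=[b[1:],(b[1]+.001,b[2]),(b[1],b[2]+.001)],xatol=1e-4,fatol=1e-3)); return o.x,-o.fun
def phase(im,c,x,y,rs,z,ch):
    s=sum(samp(im,c,x,y,r,z,ch.astype(np.float32)) for r in rs)
    F=np.array([np.sum((s-s.mean())*np.exp(-1j*n*A)) for n in range(1,13)]); return np.degrees(-np.angle(F[5]))/6*-1, np.round(abs(F)/abs(F).max(),2)[[0,1,2,5]]
E
cat > m.py <<'E'
from fit import *
w=cv2.imread('pics/w4.png'); c=eyes.calibration('wrist'); g=cv2.cvtColor(w,6); S=cv2.cvtColor(w,cv2.COLOR_BGR2HSV)[:,:,1]
for cs in ([(.032,.08),(.023,.08)],[(.032,.08)],[(.023,.08)],[(.05,.004)]): p=centre(w,c,(.453,.321),cs,g); print('drum',p)
d=centre(w,c,(.453,.321),[(.032,.08),(.023,.08)],g)[0]
for z in(.046,.04):
  for ch,n in((g,'g'),(S,'S')):
    print(z,n,[ (r,np.round(phase(w,c,*d,[r],z,ch)[0],1),phase(w,c,*d,[r],z,ch)[1]) for r in(.0155,.0165,.0175)])
t=cv2.imread('pics/t4.png'); ct=eyes.calibration('top')
for f,nm in(('top0','before'),('t4','after')):
  im=cv2.imread(f'pics/{f}.png'); L=cv2.cvtColor(im,cv2.COLOR_BGR2LAB)[:,:,1]
  print('clutch top',nm,centre(im,ct,(.495,-.222),[(.046,.119)],L))
g0=cv2.cvtColor(cv2.imread('pics/top0.png'),6); print('drum top',centre(0,ct,(.453,.321),[(.032,.08),(.023,.08)],g0))
w1=cv2.imread('pics/w1.png'); c1=wrist_at([.439,-.2913,.2658],26.8); L=cv2.cvtColor(w1,cv2.COLOR_BGR2LAB)[:,:,1]
q=centre(w1,c1,(.495,-.222),[(.046,.119)],L); print('clutch w1',q); q=q[0]
g1=cv2.cvtColor(w1,6)
for r in(.0145,.0155,.0165,.018): print(r,[tuple(np.round(x,2).tolist() if hasattr(x,'tolist') else x for x in phase(w1,c1,*q,[r],z,g1)) for z in(.15,.14,.111)])
# rectified crops: world-up right: shaft at z=.15, drum at z=.046
def rect(im,c,x,y,z,R_=.028):
    n=380; X,Y=np.meshgrid(np.linspace(-R_,R_,n),np.linspace(R_,-R_,n)); uv=np.array([w2px(c,(x+a,y+b,z)) for a,b in zip(X.ravel(),Y.ravel())],np.float32).reshape(n,n,2)
    o=cv2.remap(im,uv[:,:,0],uv[:,:,1],cv2.INTER_CUBIC)
    for k in range(0,360,30): 
        e=np.array([np.cos(np.radians(k)),-np.sin(np.radians(k))]); cv2.line(o,tuple(int(v) for v in n/2+e*n*.46),tuple(int(v) for v in n/2+e*n*.49),(0,255,255) if k%60==0 else (255,0,0),2)
    return o
cv2.imwrite('pics/r.png',np.hstack([rect(w1,c1,*q,.151),rect(w,c,*d,.046)]))
E
python3 m.py
```

```text
drum (array([0.44981432, 0.32850657]), np.float64(47.7271728515625))
drum (array([0.45870403, 0.33282841]), np.float64(18.007421493530273))
drum (array([0.44962555, 0.32756835]), np.float64(36.57010269165039))
drum (array([0.44948682, 0.3274847 ]), np.float64(9.582623481750488))
0.046 g [(0.0155, np.float64(15.8), array([1.  , 0.4 , 0.39, 0.61])), (0.0165, np.float64(16.4), array([1.  , 0.11, 0.31, 0.63])), (0.0175, np.float64(17.6), array([1.  , 0.15, 0.14, 0.4 ]))]
0.046 S [(0.0155, np.float64(-12.2), array([1.  , 0.06, 0.06, 0.52])), (0.0165, np.float64(-11.5), array([1.  , 0.11, 0.18, 0.62])), (0.0175, np.float64(-10.9), array([1.  , 0.32, 0.15, 0.69]))]
0.04 g [(0.0155, np.float64(14.9), array([1.  , 0.44, 0.39, 0.51])), (0.0165, np.float64(16.1), array([1.  , 0.23, 0.31, 0.66])), (0.0175, np.float64(17.0), array([1.  , 0.1 , 0.17, 0.49]))]
0.04 S [(0.0155, np.float64(-12.2), array([1.  , 0.11, 0.05, 0.65])), (0.0165, np.float64(-11.7), array([1.  , 0.04, 0.14, 0.69])), (0.0175, np.float64(-10.9), array([1.  , 0.25, 0.16, 0.73]))]
clutch top before (array([ 0.49533022, -0.22444472]), np.float64(18.3648738861084))
clutch top after (array([ 0.49533022, -0.22444472]), np.float64(18.871301651000977))
drum top (array([0.44970749, 0.33051622]), np.float64(46.79723358154297))
clutch w1 (array([ 0.49563236, -0.22657129]), np.float64(39.439231872558594))
0.0145 [(-1.94, [1.0, 0.34, 0.18, 0.8]), (-3.4, [1.0, 0.16, 0.22, 0.59]), (-14.85, [1.0, 0.23, 0.36, 0.61])]
0.0155 [(-1.78, [0.98, 0.37, 0.26, 1.0]), (-2.68, [1.0, 0.29, 0.23, 0.78]), (-17.8, [1.0, 0.25, 0.19, 0.48])]
0.0165 [(-2.25, [1.0, 0.37, 0.39, 0.97]), (-2.27, [1.0, 0.34, 0.24, 0.7]), (-25.34, [1.0, 0.32, 0.18, 0.26])]
0.018 [(19.88, [0.07, 1.0, 0.21, 0.12]), (1.54, [1.0, 0.42, 0.32, 0.12]), (20.87, [1.0, 0.23, 0.09, 0.11])]
```

View pics/r.png

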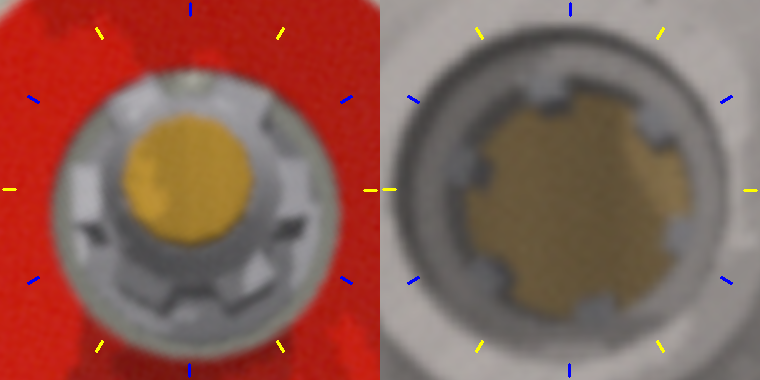

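The drum grooves sit at about 12° and the shaft splines at about 1.8°, so the drum needs a turn of −10°. The drum is at (0.450, 0.3275) and the drive at (0.4955, −0.226). Next is the grasp.

```bash
python3 -m jog '[{"dx":0.3,"dy":-0.1,"dz":0.3,"twist":0},{"dx":0.7,"dy":-0.2,"dz":0.8,"twist":0},{"dx":1.1,"dy":-0.23,"dz":1.3,"twist":0},{"dx":1.46,"dy":-0.23,"dz":1.9,"twist":0},{"dx":1.46,"dy":-0.23,"dz":2.5,"twist":0},{"dx":1.46,"dy":-0.23,"dz":3.1,"twist":0},{"dx":1.46,"dy":-0.23,"dz":3.7,"twist":0},{"dx":1.46,"dy":-0.23,"dz":4.3,"twist":0},{"dx":1.46,"dy":-0.23,"dz":4.8,"twist":0},{"dx":1.46,"dy":-0.23,"dz":5.08,"twist":0}]'
python3 -m jog '[{"dx":0,"dy":0,"dz":0,"twist":0},{"dx":0,"dy":0,"dz":0,"twist":0},{"dx":0,"dy":0,"dz":0,"twist":0},{"dx":0,"dy":0,"dz":0,"twist":0},{"dx":0,"dy":0,"dz":0,"twist":0},{"dx":0,"dy":0,"dz":0,"twist":0},{"dx":0,"dy":0,"dz":0,"twist":0},{"dx":0,"dy":0,"dz":0,"twist":0},{"dx":0,"dy":0,"dz":0,"twist":0},{"dx":0,"dy":0,"dz":0,"twist":0}]' -1 60
cat > m2.py <<'E'
from fit import *
s=env.get_state(); c=eyes.calibration('wrist'); w=eyes.grab_frame('wrist')[:,:,::-1].copy(); cv2.imwrite('pics/wg.png',w); e=s['ee_pos']; print(e,s['orientation'],s['finger_gap']*94)
g=cv2.cvtColor(w,6); z0=e[2]+.019-.069
p=centre(w,c,e[:2],[(.023,z0+.08)],g); print('drum',p, 'minus tcp',p[0]-e[:2])
q=centre(w,c,e[:2],[(.05,z0+.004)],g); print('foot',q)
u=w2px(c,(e[0],e[1],z0+.08)); print(u); x,y=int(u[0]-110),int(np.clip(u[1]-110,0,200)); cv2.imwrite('pics/cg.png',cv2.resize(w[y:y+220,x:x+220],(600,600),interpolation=2))
E
python3 m2.py
```

```text
time: 10.9
ee_pos: [0.4497, 0.3266, 0.0488]
orientation: [179.9, 0.1, 0.9]
force: [0.8, -1.0, 0.3]
finger_gap: 0.999
finger_force: 0.0
time: 11.9
ee_pos: [0.4501, 0.3284, 0.0512]
orientation: [-180.0, -0.1, 0.9]
force: [-1.2, -1.7, 8.4]
finger_gap: 0.675
finger_force: 60.0
[0.4500966  0.3284265  0.05118452] [-1.79975502e+02 -6.57519967e-02  9.33757756e-01] 63.47451283233449
drum (array([0.45103152, 0.32813477]), np.float64(31.628559112548828)) minus tcp [ 0.00093492 -0.00029173]
foot (array([0.44892553, 0.32797936]), np.float64(16.92304801940918))
[280.28510972 283.83363938]
```

View pics/cg.png

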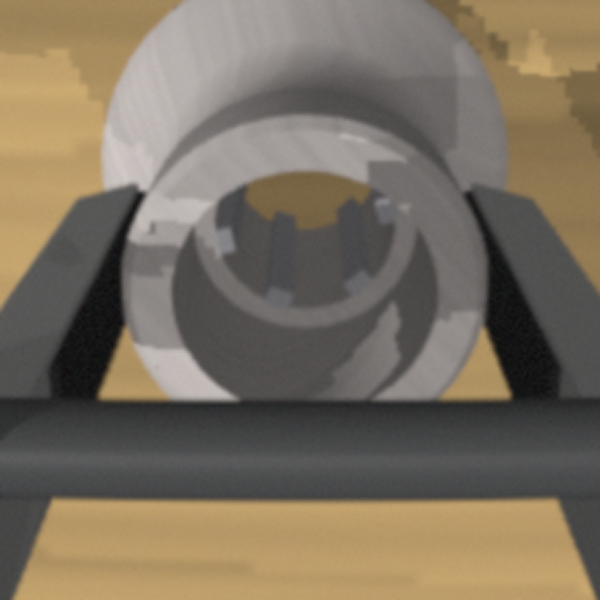

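```bash
python3 -m jog '[{"dx":0,"dy":0,"dz":-0.4,"twist":0},{"dx":0,"dy":0,"dz":-1.1,"twist":0},{"dx":0,"dy":0.2,"dz":-2.0,"twist":0.2},{"dx":0.1,"dy":0.7,"dz":-2.9,"twist":0.4},{"dx":0.2,"dy":1.3,"dz":-3.8,"twist":0.7},{"dx":0.2,"dy":2.0,"dz":-4.5,"twist":1.0},{"dx":0.3,"dy":2.8,"dz":-5.0,"twist":1.3},{"dx":0.3,"dy":3.6,"dz":-5.0,"twist":1.5},{"dx":0.4,"dy":4.4,"dz":-5.0,"twist":1.7},{"dx":0.4,"dy":5.2,"dz":-5.0,"twist":1.7}]'
python3 - <<'E'
from h import *
s=env.get_state(); print(s['ee_pos'],s['orientation'],s['force'])
y=np.radians(s['orientation'][2]); d=np.array([.4955,-.2266])-s['ee_pos'][:2]; print(d@[np.cos(y),np.sin(y)]/.04,d@[np.sin(y),-np.cos(y)]/.04)
E
```

```text
time: 12.95
ee_pos: [0.4686, 0.119, 0.2502]
orientation: [180.0, 0.0, -9.3]
force: [1.5, 0.2, -8.0]
finger_gap: 0.669
finger_force: 60.0
[0.46863008 0.1190244  0.25021239] [ 1.79988471e+02  1.06191771e-02 -9.30661395e+00] [ 1.47936283  0.15516911 -7.95943781]
2.0602456067112334 8.418240471001244
```

```bash
python3 -m jog '[{"dx":0.2,"dy":0.8,"dz":0,"twist":0},{"dx":0.4,"dy":1.7,"dz":0,"twist":0},{"dx":0.7,"dy":2.7,"dz":0,"twist":0},{"dx":0.9,"dy":3.7,"dz":0,"twist":0},{"dx":1.15,"dy":4.7,"dz":0,"twist":0},{"dx":1.4,"dy":5.7,"dz":0,"twist":0},{"dx":1.65,"dy":6.7,"dz":0,"twist":0},{"dx":1.85,"dy":7.6,"dz":0,"twist":0},{"dx":2.0,"dy":8.2,"dz":0,"twist":0},{"dx":2.06,"dy":8.4,"dz":0,"twist":0}]'
cat > m3.py <<'E'
from h import *
for _ in range(2): eyes.grab_frame('wrist')
s=env.get_state(); print(s['ee_pos'],s['orientation'],s['force'],s['time'])
y=np.radians(s['orientation'][2]); d=np.array([.4955,-.2266])-s['ee_pos'][:2]; print(d@[np.cos(y),np.sin(y)]/.04,d@[np.sin(y),-np.cos(y)]/.04)
E
python3 m3.py
```

```text
time: 13.95
ee_pos: [0.4953, -0.2271, 0.2497]
orientation: [180.0, 0.1, -9.4]
force: [0.5, 1.4, -8.1]
finger_gap: 0.673
finger_force: 60.0
[ 0.49571304 -0.22512557  0.24974606] [-1.79989378e+02  6.59012622e-02 -9.36023850e+00] [ 0.48854151 -0.33902197 -9.15274858] 14.05
0.0007400270622425568 0.03723622612648911
```

```bash
python3 -m jog '[{"dx":0,"dy":0.02,"dz":0.3,"twist":0},{"dx":0,"dy":0.02,"dz":0.6,"twist":0},{"dx":0,"dy":0.02,"dz":0.85,"twist":0},{"dx":0,"dy":0.02,"dz":1.0,"twist":0},{"dx":0,"dy":0.02,"dz":1.1,"twist":0},{"dx":0,"dy":0.02,"dz":1.15,"twist":0},{"dx":0,"dy":0.02,"dz":1.2,"twist":0},{"dx":0,"dy":0.02,"dz":1.25,"twist":0},{"dx":0,"dy":0.02,"dz":1.3,"twist":0},{"dx":0,"dy":0.02,"dz":1.3,"twist":0}]'
python3 m3.py; python3 -c "
from h import *;print(env.get_state()['moment'])"
```

```text
time: 15.05
ee_pos: [0.4962, -0.2253, 0.1982]
orientation: [180.0, -0.0, -9.3]
force: [0.6, -1.4, -8.3]
finger_gap: 0.669
finger_force: 60.0
[ 0.49618797 -0.22532439  0.19833969] [ 1.79989651e+02 -9.12409356e-03 -9.26738312e+00] [ 0.5677189  -2.05249751 -9.24674897] 15.15
-0.011839115978069891 0.03424372827857498
[-0.61497845 -0.05325994 -0.04308293]
```

```bash
python3 -m jog '[{"dx":0,"dy":0,"dz":0.06,"twist":0},{"dx":0,"dy":0,"dz":0.12,"twist":0},{"dx":0,"dy":0,"dz":0.18,"twist":0},{"dx":0,"dy":0,"dz":0.25,"twist":0},{"dx":0,"dy":0,"dz":0.32,"twist":0},{"dx":0,"dy":0,"dz":0.39,"twist":0},{"dx":0,"dy":0,"dz":0.46,"twist":0},{"dx":0,"dy":0,"dz":0.53,"twist":0},{"dx":0,"dy":0,"dz":0.6,"twist":0},{"dx":0,"dy":0,"dz":0.6,"twist":0}]'
python3 m3.py; python3 -c "
from h import *;print(env.get_state()['moment'])"
```

```text
time: 16.15
ee_pos: [0.4961, -0.2253, 0.1738]
orientation: [180.0, 0.0, -9.3]
force: [2.8, -5.3, -10.3]
finger_gap: 0.671
finger_force: 60.0
[ 0.49612921 -0.22533011  0.17386074] [ 1.79990461e+02  5.14623039e-03 -9.26415781e+00] [  1.2862664   -6.16651533 -10.63013421] 16.25
-0.010414064353273179 0.03386561507659342
[-1.61793628 -0.43507411 -0.06335349]
```

```bash
python3 -m jog '[{"dx":0,"dy":0.02,"dz":0.05,"twist":0},{"dx":0,"dy":0.03,"dz":0.1,"twist":0},{"dx":0,"dy":0.03,"dz":0.16,"twist":0},{"dx":0,"dy":0.03,"dz":0.22,"twist":0},{"dx":0,"dy":0.03,"dz":0.28,"twist":0},{"dx":0,"dy":0.03,"dz":0.34,"twist":0},{"dx":0,"dy":0.03,"dz":0.4,"twist":0},{"dx":0,"dy":0.03,"dz":0.45,"twist":0},{"dx":0,"dy":0.03,"dz":0.45,"twist":0},{"dx":0,"dy":0.03,"dz":0.45,"twist":0}]'
python3 m3.py; python3 -c "
from h import *;print(env.get_state()['moment'])"
```

```text
time: 17.25
ee_pos: [0.4984, -0.2261, 0.1611]
orientation: [180.0, -0.3, -9.2]
force: [-16.2, 8.7, 62.4]
finger_gap: 0.677
finger_force: 60.0
[ 0.49834754 -0.22610638  0.16108471] [179.99921723  -0.33668474  -9.22276238] [-17.80545619   8.42211076  62.00091556] 17.35
-0.06829045891513709 0.023590603228307767
[2.275682   3.98473974 0.26847197]
```

```bash
python3 -m jog '[{"dx":0,"dy":0,"dz":-0.02,"twist":0},{"dx":0,"dy":0,"dz":-0.04,"twist":0},{"dx":0,"dy":0,"dz":-0.05,"twist":0},{"dx":0,"dy":0,"dz":-0.06,"twist":0},{"dx":0,"dy":0,"dz":-0.06,"twist":0},{"dx":0,"dy":0,"dz":-0.06,"twist":0},{"dx":0,"dy":0,"dz":-0.06,"twist":0},{"dx":0,"dy":0,"dz":-0.06,"twist":0},{"dx":0,"dy":0,"dz":-0.06,"twist":0},{"dx":0,"dy":0,"dz":-0.06,"twist":0}]'
python3 m3.py; python3 -c "
from h import *
save(eyes.grab_frame('scene'),'s9.png'); im=cv2.imread('pics/s9.png'); cv2.imwrite('pics/c9.png',cv2.resize(im[150:310,120:320],(800,600),interpolation=2))"
```

```text
time: 18.35
ee_pos: [0.4978, -0.226, 0.1613]
orientation: [-180.0, -0.2, -9.2]
force: [-6.0, 3.7, 29.9]
finger_gap: 0.672
finger_force: 60.0
[ 0.49777224 -0.22604008  0.16124275] [-179.99210184   -0.23158172   -9.21600963] [-6.85993143  4.5755143  29.88448246] 18.45
-0.05383084492606016 0.022915233708862257
```

View pics/c9.png

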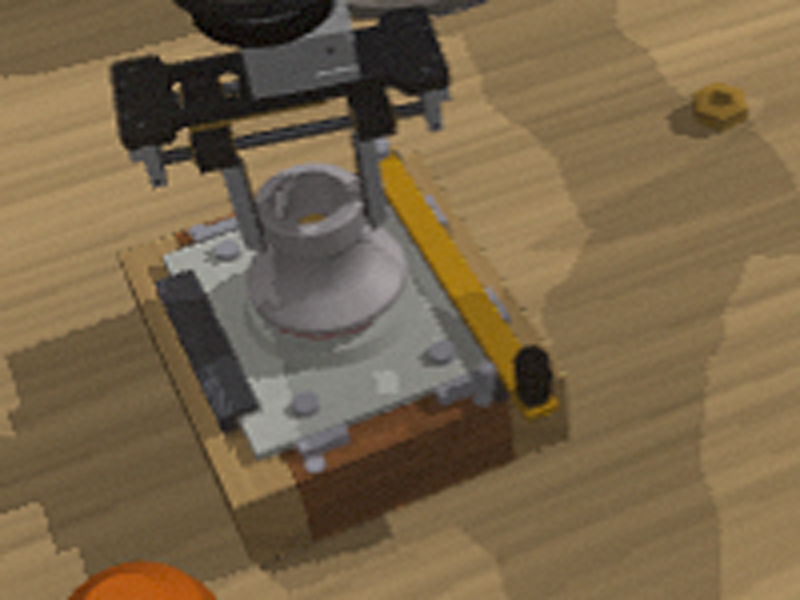

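The picture shows the drum's foot down on the clutch plate, (325,290) in the crop, still held at the rim. The keeper lies shut with its knob at (533,375). The tool stays at 161 mm while the push falls from 62 to 30 N, so the drum is on its hard stop.

```bash
python3 -c "
from h import *
print(env.finish_job())"
```

```text
the job is handed in; nothing more can be done
None
```

I handed the job in at about 18.5 s of the 61 s allowed: the keeper is shut past its catch, and the drum is meshed and pressed home with about 30 N, still held in the gripper. The judge returned no result, so I have no confirmation that it passed.

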